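Open the latching funnel of the lab waste can for pouring

ROBOT

A 7-joint arm with a two-finger parallel gripper is mounted at the origin on the work surface. World frame = base frame: x ahead of the robot, y to its left, z up, the work surface at z = 0. Lengths are in mm, angles in rad, forces in N, time in s.
With the tool pointing down it reaches from about 425 to 950 mm from the base axis. Payload 4.7 kg.
Tool frame: the origin (TCP) lies on the centre line of the jaws, within the pads' length; the fingertips stand 22 mm ahead of it and the grasp point (between the pads) lies 3 mm ahead of it; z points along the fingers, y is the line along which they close (so a half turn about z gives the same grasp; the last joint's range is limited). The gripper opens to 85 mm and grips with 20 to 120 N. Pads are 22 mm wide; open, the fingers measure 114 mm over their backs; the gripper's body (76 mm by 85 mm) begins 54 mm behind the grasp point. The pads swing forward as they close: fully open they stand 13 mm farther back than shut.
Start: joints at [-1.191, 0.469, -0.049, 1.532, 0.024, 1.141, -0.082], TCP at [268.281, 619.412, 253.335] pointing down, gripper open.
Joint ranges: [-2.59, 2.59], [-0.33, 1.99], [-1.39, 1.29], [0.1, 2.45], [-1.04, 4.18], [0.21, 1.99], [-2.66, 2.66]. Speed limits (rad/s): [2.57, 2.57, 3.14, 3.14, 3.14, 3.14, 3.14].

INTERFACE

Orientations are given as a rotation vector (axis times angle).
In Python, from workcell import sensors, optics, ctrl gives the robot as it stands.
- The arm moves only by the tool jog_arm, never from a script. Its arguments are lists of equal length, an entry for each row: "xyz": the shift along the world's x, y, z normalised to -1 to 1, where 1 is 100 mm, a list of three; "twist": the turn about the world's z normalised to -1 to 1, where 1 is 45 degrees. In form: {"xyz": [[dx, dy, dz], ...], "twist": [twist, ...]}. A call has 1 to 20 rows; each row shifts and turns the commanded pose from where the row before left it; what a row does not reach is not made up. A row lasts 1/8 s, in which the tool goes at most 62.5 mm and 10.7 degrees, less where a joint would pass 70% of its speed; a pose out of reach is approached as far as the arm can. A call with a number of a shift or a turn outside -1 to 1 is refused whole. A call with a gripper value outside its range is refused whole. "gripper" is the closure, from 0 (fully open) to 1 (shut), set as the call begins (left out, the last holds). The fingers move at their own pace and stop on an object; "newtons" is the grip in N (left out, the last holds). Time passes only in rows, so rows that do not move let the fingers close. It gives the time, the measured TCP pose, the force, the opening and the grip force at its end, in the units of the state.
- sensors.read_state(): the state, without advancing time (a new reading comes with each control period).
- optics.grab_frame(name): name is "scene" or "top" or "wrist"; returns (picture, depth): 400x640x3 uint8, red, green, blue; 400x640 float32, mm along the optical axis (not along the pixel's ray), 0 where there is no reading.
- optics.camera_model(name): a dict with "fx", "fy", "cx", "cy" (pixels), "xyz" and "attitude" of the camera in the world; the wrist camera has in their place "T_tool_cam" (4x4, takes a point from camera to tool coordinates, whose origin is the TCP and whose axes are the flange's). Camera axes: x right, y up, looking along -z (the intrinsics and any distortion apply to the point x, -y, -z); pixel columns grow to the right and rows downward; lengths in mm; the calibration is good to about 2 mm. The wrist camera is an equidistant fisheye: a pixel r from the principal point sees the ray r / f radians off the axis. A picture is of the moment at which its call begins: read the wrist's pose just before it. camera_model takes no time and is no camera call.
- ctrl.job_done(): hands the job in; it is judged then, once.
The state is a dict: "time": time; "q": joint angles; "joint_vel": joint speeds; "joint_torque": joint torques, N m; "position": TCP position; "eef_rot": TCP orientation; "force": force on the tool from outside, world axes, zero at the start; "moment": the same for the moment, N m; "finger_gap": opening from 0.0 (shut) to 1.0 (fully open); "finger_force": force on a finger pad.
Only numpy, scipy, OpenCV 4.12 (cv2) and the standard library are available. Lean on these libraries where they do the work, as an engineer would, in place of code of your own. Each camera call takes 0.05 s, during which the arm holds its last target. There are 200 camera calls.

TASK

Get the liquid-waste can ready for a colleague to pour into: first unscrew the captive vent cap anticlockwise as far as it goes, so that the can breathes. Then, before working the catch, give the funnel's lid (it has a bar handle) a gentle tug upwards to find out whether the catch is holding it; if it is caught, push the catch's thumb lever right down to release it. Swing the lid up to 60 degrees or a little more and finish while still holding it open there, as it is sprung and falls shut if let go; leave the glassware around the can where it stands.

Things in the scene. Friction and masses are not known exactly. Their poses are not given: they have to be found in the camera images.
- waste_can: Low white plastic can, 200 (x) x 310 (y) mm, top 114 mm above the bench, in a grey spill tray 260 x 370, rim 30 high. Heavy, does not shift. Origin on the bench under its middle; x towards the lid's hinge side (away from the robot), y along the can to the vent, z up. In this frame (mm): funnel axis at x 0, y -55, rim radius 67, lid's top 200 above the bench; vent axis at x 0, y 85.
- vent (a point): On the axis of the vent's screw cap at the height to grip it, 163 mm above the bench; fixed to the can, axes as the can's. The white ribbed cap is 38 mm in diameter, 26 mm high (from 150 to 176 mm above the bench), on a 31 mm neck; 54 mm of free gap between the cap and the funnel's rim.
- vent_cap (a joint): Angle of the screw cap (rad): 0 tight, starts at 0 to 0.3, grows turning anticlockwise seen from above, stops at 2.6, fully unscrewed (captive, it cannot come off). Takes about 0.06 N m, stays where it is left, rises 1 mm per rad. Usually needs two twists.
- cover: Round grey lid of the funnel, 136 mm in diameter, 6 mm thick, 0.15 kg, with a flat 48 mm wide hood in front that reaches over the catch, 177 mm from the hinge line. Origin at the middle of the hinge line, 197 mm above the bench; axes as the can's when shut, the frame swings with the lid.
- lid_hinge (a point): Point fixed to the can at the middle of the lid's hinge line, 197 mm above the bench; the hinge line runs along this frame's y axis.
- handle (a point): Middle of the steel bar handle on the lid: round bar 10 mm thick along this frame's y, legs 80 mm apart, its axis 38 mm above the lid's top (238 mm above the bench when shut). In the lid's frame it lies at x -125, z +41 mm. The hood's front edge lies 52 mm further from the hinge than the bar. The frame swings with the lid.
- lid (a joint): Angle of the lid (rad): 0 shut, grows as its front swings up and away from the robot, stop at 1.45. Spring and weight always pull it shut: 2 to 3 N at the bar near shut, less higher up. If the catch holds, the lid comes up only some 0.025 rad (3 mm at the bar) and stops dead; if not, it just rises.
- catch_box: Black catch housing, 45 mm wide, below the front of the funnel's rim, under the hood, x -68 to -112 mm, 146 to 195 mm above the bench. Origin on the bench under the funnel's axis, axes as the can's. Its bolt can gum up and stay drawn back when the lid is shut; from outside it cannot be seen whether it holds: only tugging the lid tells.
- thumb_pad (a point): Fixed to the catch housing (does not move with the lever): middle of the top of the catch's steel thumb pad while the lever is up, 176 mm above the bench, 140 mm in front (-x) of the funnel's axis. Pad 22 (x) x 30 (y) x 4 mm, sloping up 19 degrees to its free front end. The lever's pivot lies along y, 49 mm behind (+x) and 19 mm below this point.
- catch_lever (a joint): Angle of the thumb lever (rad): starts up, 0 to 0.04; grows as the pad is pressed down, stop at about 0.52, the pad sunk some 26 mm. Stiff, about 2 N at the pad, no spring: stays where pushed. It draws the bolt back, clear of the lid from about 0.42 on; the bolt stays back after the finger has left.
- vial_rack: Bystander: steel rack 220 x 75 x 66 mm with five capped glass vials up to 91 mm high, to the side of the can away from the vent. Origin: centre of its underside.
- sample_bottle: Bystander: clear plastic sample bottle, diameter 66, 200 mm high, on the vent side of the can. Origin: centre of its underside.
- beaker: Bystander: glass beaker, diameter 80, 100 mm high, on the vent side of the can. Origin: centre of its underside.

How it is judged:
By the outcome, as a careful person would: the job done as asked, in the order asked, and still so for the second after the job is handed in, while the arm keeps its last pose, push and grip.
It also fails if it takes over 72 s, if anything falls off the work surface, if the arm or the gripper's body presses on something with over 40 N, if the wrist force passes 120 N, or if a joint passes its speed limit or range.

## Working session

There is one attempt and no reset: what is moved stays moved. The work goes in short steps, Python scripts to look and compute and a tool call to move; the robot and the scene stay as the last step left them, time stands still between calls to the robot, and variables do not carry over. Pictures are saved under pics/ and viewed, at most 10 in all, crops included, and the job is handed in when it is done.

Besides the shell and the picture viewer there is one more tool, called after "Emit:" in YAML: its name, and indented under it one key for each argument. jog_arm: Moves the arm, as the interface text tells. Scaled input: -1 to 1 covers 100 mm each way for a shift and 45 degrees each way for a turn. Its arguments: {"type":"object","properties":{"xyz":{"type":"array","items":{"type":"array","items":{"type":"number","minimum":-1,"maximum":1}}},"twist":{"type":"array","items":{"type":"number","minimum":-1,"maximum":1}},"gripper":{"type":"number"},"newtons":{"type":"number"}},"required":["xyz","twist"]}

```bash
mkdir -p pics; ls; python3 - <<'E'
from workcell import sensors, optics, ctrl
import cv2, numpy as np
s=sensors.read_state(); print({k:np.round(v,3) for k,v in s.items()})
for n in ("scene","top"):
    m=optics.camera_model(n); print(n,m)
    p,d=optics.grab_frame(n); cv2.imwrite(f"pics/{n}0.png",p[:,:,::-1]); np.savez(f"pics/{n}0.npz",p=p,d=d)
print(optics.camera_model("wrist"))
a=[cv2.imread(f"pics/{n}0.png") for n in("scene","top")]
E
```

```text
pics
{'time': np.float64(0.0), 'q': array([-1.191,  0.469, -0.049,  1.534,  0.024,  1.141, -0.082]), 'joint_vel': array([ 0.   , -0.001, -0.001, -0.002, -0.   , -0.001,  0.   ]), 'joint_torque': array([-1.0000e-03, -5.1031e+01, -4.7000e-02, -2.3772e+01,  1.1000e-02,
        7.0000e-03, -0.0000e+00]), 'position': array([268.08 , 618.89 , 252.277]), 'eef_rot': array([-6.380e-01, -3.076e+00,  3.000e-03]), 'force': array([-0.139, -0.213, -0.235]), 'moment': array([ 0.002,  0.027, -0.021]), 'finger_force': np.float64(0.0), 'finger_gap': np.float64(1.0)}
scene {'fx': 365.9887775678, 'fy': 365.9887775678, 'cx': 319.29899721293265, 'cy': 200.96781813327638, 'xyz': array([1039.53663125, -349.36342095, 1002.77848885]), 'attitude': array([0.56579566, 0.25003895, 0.85838418])}
top {'fx': 481.12150057345156, 'fy': 481.12150057345156, 'cx': 316.24806547174285, 'cy': 203.9000419576593, 'xyz': array([ 482.41173464,   21.32042012, 1529.95833435]), 'attitude': array([ 0.05573275, -0.05972654, -1.59065171])}
{'fx': 309.70691628693146, 'fy': 309.70691628693146, 'cx': 314.0916179223663, 'cy': 201.16369420120284, 'T_tool_cam': array([[-1.96408699e-04,  9.63280613e-01,  2.68496597e-01,
         6.71328900e+01],
       [ 9.99999336e-01, -1.15776545e-04,  1.14688183e-03,
        -3.69313953e-01],
       [ 1.13585464e-03,  2.68496644e-01, -9.63279950e-01,
        -1.21758551e+02],
       [ 0.00000000e+00,  0.00000000e+00,  0.00000000e+00,
         1.00000000e+00]])}
```

View pics/top0.png

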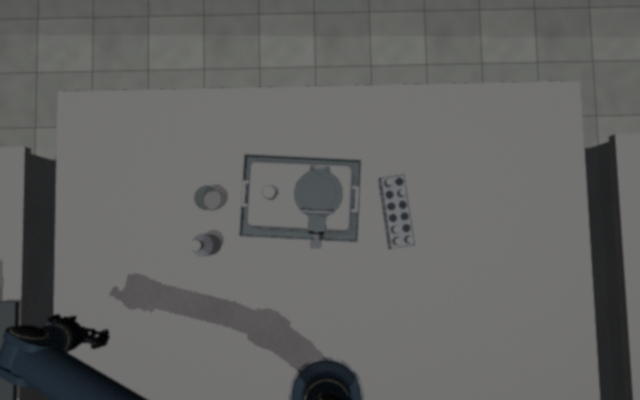

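View pics/scene0.png

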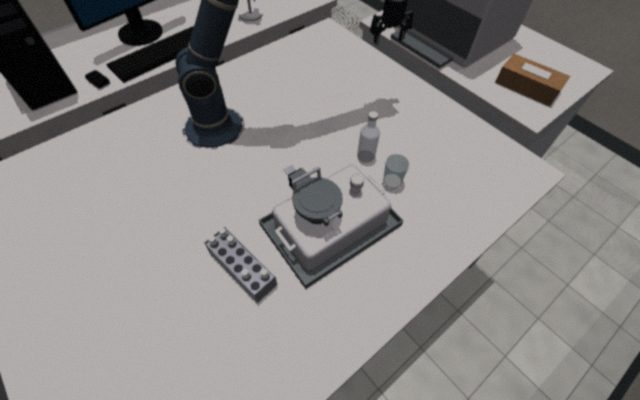

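The top view shows the cap at about (270,192), the lid's disc at (318,192), the thumb pad at (316,240), the tray's corners around (245,155), (360,160), (357,240) and (240,235), the bottle at (205,243) and the beaker at (210,197). The scene view agrees.

```bash
cat > h.py <<'E'
from workcell import sensors, optics, ctrl
import cv2, numpy as np
from scipy.spatial.transform import Rotation as R
def cast(n,uv,z,pose=None):
    "pixel -> world point on the horizontal plane z"
    m=optics.camera_model(n); u=(uv[0]-m['cx'])/m['fx']; v=(uv[1]-m['cy'])/m['fy']
    if n!='wrist':
        d=R.from_rotvec(m['attitude']).apply([u,-v,-1]); o=m['xyz']
    else:
        r=np.hypot(u,v); k=np.sin(r)/max(r,1e-9); T=m['T_tool_cam']
        Rt=R.from_rotvec(pose['eef_rot']).as_matrix()
        d=Rt@T[:3,:3]@np.array([k*u,-k*v,-np.cos(r)]); o=pose['position']+Rt@T[:3,3]
    return o+d*(z-o[2])/d[2]
E
python3 - <<'E'
from h import *
f=np.load("pics/top0.npz");p=f['p'];d=f['d']
g=cv2.cvtColor(p,cv2.COLOR_RGB2GRAY)
print(np.round(d[192,[270,318,255]],0), g[192,[270,318,255]], g[185:200:2,262:280:2])
# lid: dark disc mask
m=((g<100)&(g>50)).astype(np.uint8); m[:, :290]=0;m[:,348:]=0;m[:166]=0;m[222:]=0
lab=cv2.connectedComponentsWithStats(m);print(lab[2][1:],lab[3][1:])
t=((g<95)).astype(np.uint8);t[:150]=0;t[246:]=0;t[:,:236]=0;t[:,366:]=0
c=max(cv2.findContours(t,cv2.RETR_EXTERNAL,cv2.CHAIN_APPROX_NONE)[0],key=cv2.contourArea)
r=cv2.minAreaRect(c);print(r)
b=cv2.boxPoints(r)
w=np.array([cast('top',q,30) for q in b]);print(w.round(0),w.mean(0).round(1),np.linalg.norm(w-np.roll(w,1,0),axis=1))
print('cap',cast('top',(270,192),176),'lid',cast('top',(318,192),200),'pad',cast('top',(316,240),176),'bottle',cast('top',(197,244),200),'beaker',cast('top',(211,198),50))
cv2.imwrite('pics/crop1.png',cv2.resize(p[145:260,180:420,::-1]*1,None,fx=3.3,fy=3.3,interpolation=2))
E
```

```text
[1355. 1333. 1425.] [115  82 114] [[114 112 108 108 106  99 106 111 114]
 [113 110 112 112 111 101  92  98 110]
 [108 110 114 114 114 111  96  82 101]
 [105 113 114 113 115 114  98  73  95]
 [106 112 114 113 112 113  96  68  96]
 [107 107 113 113 113 107  78  81 107]
 [113 103 101 102  97  83  77 101 113]
 [113 112 106  92  87  87 102 112 114]]
[[ 294  166   49   56 2066]
 [ 347  166    1    1    1]] [[317.97773475 193.29864472]
 [347.         166.        ]]
((299.9127197265625, 200.24563598632812), (118.80159759521484, 88.28971099853516), 2.862405300140381)
[[ 481.  261.   30.]
 [ 757.  244.   30.]
 [ 731. -129.   30.]
 [ 455. -107.   30.]] [606.   67.2  30. ] [369.09842114 277.09382629 374.10995663 276.95125524]
cap [618.198489  146.8462086 176.       ] lid [613.05646945  11.38539434 200.        ] pad [480.24842011  19.65438503 176.        ] bottle [476.08890228 347.52696478 200.        ] beaker [615.97306874 340.78219583  50.        ]
```

View pics/crop1.png

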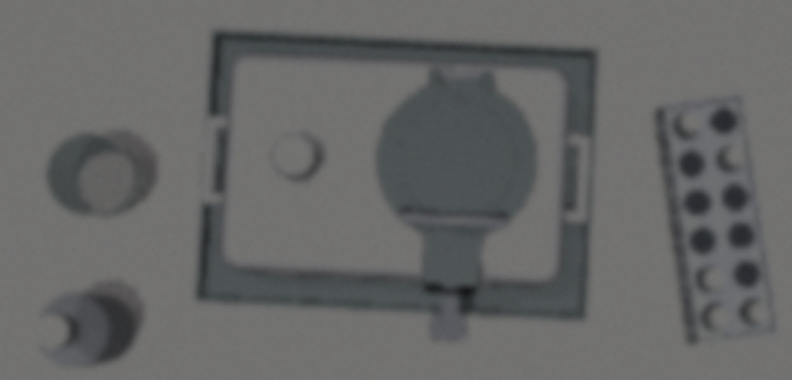

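The crop shows the cap at (296,155) of the crop, the handle bar at (453,214), the lid's centre at (456,147) and the pad at (448,322). That puts the cap at about (618,147) and the funnel at about (620,10), 137 mm apart against 140 given, with the can's yaw near -3.7°. Next I go above the cap.

Emit:
jog_arm:
  xyz:
    - [0,0,0.4]
    - [0,0,0.4]
    - [0.35,-0.47,0]
    - [0.35,-0.47,0]
    - [0.35,-0.47,0]
    - [0.35,-0.47,0]
    - [0.35,-0.47,0]
    - [0.35,-0.47,0]
    - [0.35,-0.47,0]
    - [0.35,-0.47,0]
    - [0.35,-0.47,0]
    - [0.35,-0.47,0]
    - [0,0,0]
    - [0,0,0]
  twist: [0,0,0,0,0,0,0,0,0,0,0,0,0,0]
  gripper: 0

```text
time: 1.85
position: [617.8, 150.0, 332.7]
eef_rot: [-0.637, -3.075, -0.0]
force: [-0.5, 0.3, 0.1]
finger_gap: 0.999
finger_force: 0.0
```

```bash
python3 - <<'E'
from h import *
s=sensors.read_state(); print(s['position'].round(1),s['q'].round(3),s['force'].round(2),s['eef_rot'].round(3), R.from_rotvec(s['eef_rot']).as_matrix().round(2))
p,d=optics.grab_frame('wrist'); cv2.imwrite('pics/w1.png',p[:,:,::-1]); np.savez('pics/w1.npz',p=p,d=d)
E
```

```text
[617.8 150.  332.7] [-0.448  0.35   0.196  1.538 -0.071  1.262  0.921] [-0.51  0.26  0.07] [-0.637 -3.075 -0.   ] [[-0.92  0.4  -0.  ]
 [ 0.4   0.92  0.  ]
 [ 0.   -0.   -1.  ]]
```

View pics/w1.png

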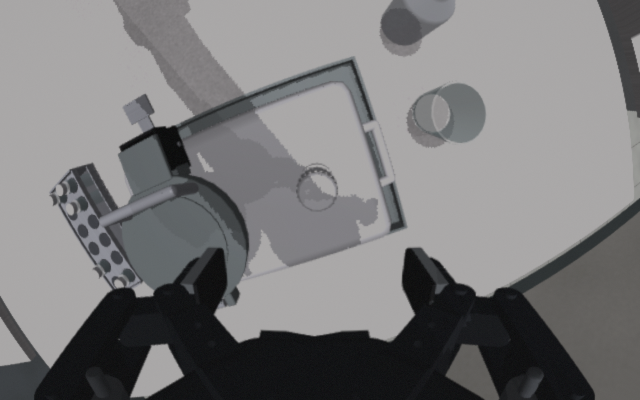

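The wrist picture shows the cap at (318,189), the handle bar from (102,220) to (190,186), the pad at (139,109), the lid's disc around (185,245), and the beaker and bottle at the upper right.

```bash
python3 - <<'E'
from h import *
s=sensors.read_state(); d=np.load('pics/w1.npz')['d']
for n,uv,z in [('cap',(318,188),176),('h1',(102,220),241),('h2',(190,186),241),('pad',(139,109),178),('hood L',(121,150),198),('hoodR',(162,128),198)]:
    print(n,cast('wrist',uv,z,s).round(1),d[uv[1],uv[0]])
E
```

```text
cap [616.5 154.6 176. ] 283.31308
h1 [552.5 -23.4 241. ] 224.53668
h2 [562.7  73.  241. ] 243.0815
pad [471.6  25.5 178. ] 263.48627
hood L [ 5.018e+02 -2.000e-01  1.980e+02] 254.86017
hoodR [505.2  50.9 198. ] 265.94495
```

```bash
cat >> h.py <<'E'
def cloud(d,pose):
    "world point of every wrist pixel, from depth along the optical axis"
    m=optics.camera_model('wrist'); v,u=np.mgrid[:400,:640]; u=(u-m['cx'])/m['fx']; v=(v-m['cy'])/m['fy']
    r=np.hypot(u,v); k=np.tan(r)/np.maximum(r,1e-9)
    c=np.stack([k*u,-k*v,-np.ones_like(u)],-1)*d[...,None]; T=m['T_tool_cam']
    return (c@T[:3,:3].T+T[:3,3])@R.from_rotvec(pose['eef_rot']).as_matrix().T+pose['position']
E
python3 - <<'E'
from h import *
s=sensors.read_state(); d=np.load('pics/w1.npz')['d']; P=cloud(d,s)
def blob(n,lo,hi,cx,cy,r):
    m=(d>0)&(P[...,2]>lo)&(P[...,2]<hi)&(np.hypot(P[...,0]-cx,P[...,1]-cy)<r); q=P[m]
    (c,sz,a)=cv2.minAreaRect(q[:,:2].astype(np.float32)); print(n,len(q),q.mean(0).round(1),'rect',np.round(c,1),np.round(sz,1),round(a,1)); return q
blob('cap',168,184,617,152,35)
blob('bar',228,250,557,25,60)
blob('pad',160,200,470,25,22)
blob('lid',190,210,612,15,100)
print(P[188,318],P[203,146],P[109,139])
m=np.isfinite(d)
E
```

```text
cap 1328 [618.3 152.6 176.9] rect [619.2 152.1] [39.  38.9] 64.7
bar 1100 [557.3  24.5 242.2] rect [557.6  17.5] [87.7 12.2] 86.4
pad 706 [473.4  23.2 174.8] rect [475.1  21.6] [31.1 32.8] 83.6
lid 10883 [591.3  22.6 202.1] rect [596.3  21.8] [135.1 154.9] 54.7
[615.9726594  154.81520169 178.45459955] [558.47075912  31.71982408 243.85618433] [471.12688133  24.75375708 176.59245156]
```

Depth gives the cap at (619,152) at height 176 with a 39 mm span, the bar's middle at (557.6,17.5) at height 242 with a yaw of -3.6°, and the pad at (475,22). These agree with the given layout. I'll now grip the cap, with the wrist pre-turned so one long twist may be enough.

Emit:
jog_arm:
  xyz:
    - [0.014,0.022,0]
    - [0,0,-0.4]
    - [0,0,-0.4]
    - [0,0,-0.4]
    - [0,0,-0.3]
    - [0,0,-0.15]
    - [0,0,0]
    - [0,0,0]
  twist: [-0.155,-0.155,-0.155,-0.155,0,0,0,0]

```text
time: 2.9
position: [620.5, 152.2, 169.8]
eef_rot: [1.359, 2.831, 0.003]
force: [0.2, -0.1, 0.1]
finger_gap: 0.999
finger_force: 0.0
```

Emit:
jog_arm:
  xyz:
    - [0,0,0]
    - [0,0,0]
    - [0,0,0]
    - [0,0,0]
    - [0,0,0]
    - [0,0,0]
  twist: [0,0,0,0,0,0]
  gripper: 1
  newtons: 30

```text
time: 3.65
position: [619.8, 151.5, 168.9]
eef_rot: [1.36, 2.831, 0.001]
force: [-2.6, -0.7, 5.4]
finger_gap: 0.439
finger_force: 31.1
```

```bash
python3 - <<'E'
from h import *
s=sensors.read_state(); print({k:np.round(v,3) for k,v in s.items()})
E
```

```text
{'time': np.float64(3.65), 'q': array([-0.494,  0.494,  0.261,  1.725, -0.152,  0.941,  0.502]), 'joint_vel': array([-0.001,  0.001, -0.001, -0.   , -0.001, -0.   ,  0.   ]), 'joint_torque': array([-1.3400e-01, -4.5133e+01,  3.2890e+00, -2.0024e+01, -7.6000e-02,
       -5.8700e-01, -3.0000e-03]), 'position': array([619.815, 151.55 , 168.917]), 'eef_rot': array([1.360e+00, 2.831e+00, 1.000e-03]), 'force': array([-2.628, -0.664,  5.394]), 'moment': array([-0.154,  0.407, -0.051]), 'finger_force': np.float64(31.122), 'finger_gap': np.float64(0.439)}
```

The grip is good at 37 mm, but q7 grows with a positive twist. I'll open, wind back 85°, regrip and do it all in one twist.

Emit:
jog_arm:
  xyz:
    - [0,0,0]
    - [0,0,0]
    - [0,0,0]
    - [0,0,0]
    - [0,0,0]
    - [0,0,0]
    - [0,0,0]
    - [0,0,0]
    - [0,0,0]
    - [0,0,0]
    - [0,0,0]
    - [0,0,0]
    - [0,0,0]
    - [0,0,0]
  twist: [0,0,0,0,-0.21,-0.21,-0.21,-0.21,-0.21,-0.21,-0.21,-0.21,-0.21,0]
  gripper: 0

```text
time: 5.4
position: [619.6, 151.9, 168.1]
eef_rot: [2.915, 1.171, -0.0]
force: [-0.1, -0.2, -0.1]
finger_gap: 0.999
finger_force: 0.0
```

Emit:
jog_arm:
  xyz:
    - [0,0,0]
    - [0,0,0]
    - [0,0,0]
    - [0,0,0]
    - [0,0,0]
    - [0,0,0]
  twist: [0,0,0,0,0,0]
  gripper: 1
  newtons: 40

```text
time: 6.15
position: [619.5, 151.8, 168.6]
eef_rot: [-2.916, -1.168, 0.0]
force: [-3.0, 0.5, 5.9]
finger_gap: 0.433
finger_force: 39.9
```

```bash
python3 - <<'E'
from h import *
s=sensors.read_state(); print({k:np.round(v,3) for k,v in s.items()})
E
```

```text
{'time': np.float64(6.15), 'q': array([-0.748,  0.551,  0.631,  1.741, -0.383,  0.975, -0.779]), 'joint_vel': array([ 0.001,  0.001, -0.   ,  0.001,  0.001,  0.001,  0.   ]), 'joint_torque': array([ 1.0800e+00, -4.3621e+01,  8.7550e+00, -1.9825e+01,  1.8600e-01,
       -9.9700e-01, -3.0000e-03]), 'position': array([619.453, 151.831, 168.601]), 'eef_rot': array([-2.916, -1.168,  0.   ]), 'force': array([-2.963,  0.538,  5.905]), 'moment': array([ 0.206,  0.705, -0.046]), 'finger_force': np.float64(39.885), 'finger_gap': np.float64(0.433)}
```

Emit:
jog_arm:
  xyz:
    - [0,0,0.002]
    - [0,0,0.002]
    - [0,0,0.002]
    - [0,0,0.002]
    - [0,0,0.002]
    - [0,0,0.002]
    - [0,0,0.002]
    - [0,0,0.002]
    - [0,0,0.002]
    - [0,0,0.002]
    - [0,0,0.002]
    - [0,0,0.002]
    - [0,0,0.002]
    - [0,0,0.002]
    - [0,0,0]
  twist: [0.2,0.2,0.2,0.2,0.2,0.2,0.2,0.2,0.2,0.2,0.2,0.2,0.2,0.2,0]

```text
time: 8.02
position: [619.6, 151.9, 170.9]
eef_rot: [-0.286, -3.128, -0.002]
force: [-1.2, 1.9, 2.6]
finger_gap: 0.433
finger_force: 39.9
```

```bash
python3 - <<'E'
from h import *
s=sensors.read_state(); print({k:np.round(v,3) for k,v in s.items()})
E
```

```text
{'time': np.float64(8.025), 'q': array([-0.368,  0.484,  0.086,  1.716, -0.051,  0.944,  1.126]), 'joint_vel': array([-0.013,  0.   ,  0.017, -0.002, -0.004,  0.001, -0.036]), 'joint_torque': array([  1.426, -47.938,   2.556, -21.248,   0.466,  -0.433,   0.214]), 'position': array([619.568, 151.889, 170.908]), 'eef_rot': array([-2.860e-01, -3.128e+00, -2.000e-03]), 'force': array([-1.161,  1.856,  2.586]), 'moment': array([0.25 , 0.375, 0.1  ]), 'finger_force': np.float64(39.859), 'finger_gap': np.float64(0.433)}
```

Emit:
jog_arm:
  xyz:
    - [0,0,0.001]
    - [0,0,0.001]
    - [0,0,0.001]
    - [0,0,0.001]
    - [0,0,0]
  twist: [0.12,0.12,0.12,0.12,0]

```text
time: 8.65
position: [621.1, 152.2, 171.3]
eef_rot: [-0.299, 3.124, 0.003]
force: [3.1, 3.2, -3.4]
finger_gap: 0.432
finger_force: 40.4
```

```bash
python3 - <<'E'
from h import *
s=sensors.read_state(); print(s['moment'].round(3),s['force'].round(1),s['joint_torque'].round(3),s['q'][6])
E
```

```text
[ 0.679 -0.868 -0.528] [ 3.1  3.2 -3.4] [  1.039 -50.934   1.21  -19.634   0.792   1.444   0.68 ] 1.4559880982036313
```

Emit:
jog_arm:
  xyz:
    - [0,0,0]
    - [0,0,0]
  twist: [0.1,0]

```text
time: 8.9
position: [620.6, 152.2, 171.4]
eef_rot: [-0.424, 3.111, 0.002]
force: [3.3, 3.0, -2.7]
finger_gap: 0.432
finger_force: 40.4
```

```bash
python3 - <<'E'
from h import *
s=sensors.read_state(); print(s['moment'].round(3),s['force'].round(1),s['joint_torque'].round(3),s['q'][6])
E
```

```text
[ 0.734 -0.856 -0.578] [ 3.3  3.  -2.7] [  1.179 -51.011   1.186 -19.744   0.89    1.424   0.686] 1.5258731340927627
```

The torque levels off at about 0.58 N m, roughly ten times the screwing torque, and the turn is 150°, so the cap is at its stop. I'll release it and go above the bar.

Emit:
jog_arm:
  xyz:
    - [0,0,0]
    - [0,0,0]
    - [0,0,0]
    - [0,0,0]
    - [0,0,0.4]
    - [0,0,0.4]
    - [0,0,0.4]
    - [-0.158,-0.337,0]
    - [-0.158,-0.337,0]
    - [-0.158,-0.337,0]
    - [-0.158,-0.337,0]
    - [0,0,0]
    - [0,0,0]
    - [0,0,0]
    - [0,0,0]
    - [0,0,0]
    - [0,0,0]
    - [0,0,0]
    - [0,0,0]
  twist: [0,0,0,0,0,0,-0.22,-0.22,-0.22,-0.22,-0.22,-0.22,-0.22,-0.22,-0.22,-0.22,-0.22,0,0]
  gripper: 0

```text
time: 11.28
position: [556.4, 16.8, 291.6]
eef_rot: [-2.279, -2.162, -0.0]
force: [-0.2, -0.6, -0.3]
finger_gap: 1.0
finger_force: 0.0
```

```bash
python3 - <<'E'
from h import *
s=sensors.read_state(); print(s['position'].round(1),s['q'].round(2),s['force'].round(2),R.from_rotvec(s['eef_rot']).as_matrix().round(3))
p,d=optics.grab_frame('wrist'); cv2.imwrite('pics/w2.png',p[:,:,::-1]); P=cloud(d,s)
def blob(n,lo,hi,cx,cy,r):
    m=(d>0)&(P[...,2]>lo)&(P[...,2]<hi)&(np.hypot(P[...,0]-cx,P[...,1]-cy)<r); q=P[m]
    (c,sz,a)=cv2.minAreaRect(q[:,:2].astype(np.float32)); print(n,len(q),q.mean(0).round(1),'rect',np.round(c,1),np.round(sz,1),round(a,1)); return q
blob('bar',232,250,557,20,60); blob('pad',160,200,472,22,24); blob('cap',168,190,619,152,35)
E
```

```text
[556.4  16.8 291.6] [-0.38  0.24  0.34  1.79 -0.09  1.13 -0.07] [-0.17 -0.64 -0.31] [[ 0.053  0.999  0.   ]
 [ 0.999 -0.053  0.   ]
 [ 0.     0.    -1.   ]]
bar 2269 [557.2  20.3 242.7] rect [557.5  16.1] [88.9 11.3] 85.8
pad 1116 [473.4  21.9 174.6] rect [475.2  20.9] [30.9 31.6] 84.8
cap 1841 [618.2 149.1 178.6] rect [619.7 150.5] [39.1 39.6] 27.5
```

View pics/w2.png

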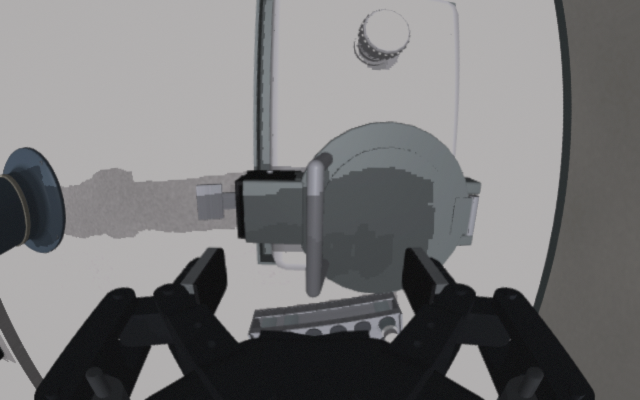

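The bar runs from (314,165) to (314,292), centred between the jaws. The cap at (385,35) has risen about 2 mm, the pad is at (210,200), and the glassware is untouched. I'll go down and grip the bar.

Emit:
jog_arm:
  xyz:
    - [0.01,0,-0.25]
    - [0,0,-0.24]
    - [0,0,0]
    - [0,0,0]
  twist: [0,0,0,0]

```text
time: 11.82
position: [558.0, 16.7, 243.4]
eef_rot: [2.281, 2.159, 0.002]
force: [0.7, -0.2, -0.5]
finger_gap: 1.0
finger_force: 0.0
```

Emit:
jog_arm:
  xyz:
    - [0,0,0]
    - [0,0,0]
    - [0,0,0]
    - [0,0,0]
    - [0,0,0]
    - [0,0,0]
    - [0,0,0]
    - [0,0,0]
  twist: [0,0,0,0,0,0,0,0]
  gripper: 1
  newtons: 40

```text
time: 12.82
position: [556.4, 16.8, 242.4]
eef_rot: [-2.281, -2.157, 0.003]
force: [-4.7, -0.2, 3.4]
finger_gap: 0.097
finger_force: 39.0
```

Emit:
jog_arm:
  xyz:
    - [0.005,0,0.02]
    - [0.005,0,0.02]
    - [0,0,0.02]
    - [0,0,0]
    - [0,0,0]
  twist: [0,0,0,0,0]

```text
time: 13.45
position: [557.7, 16.8, 246.7]
eef_rot: [-2.281, -2.158, 0.004]
force: [-0.0, 0.5, -17.8]
finger_gap: 0.098
finger_force: 38.6
```

The tug meets about 18 N after 3 to 4 mm, where the spring alone would give 2 to 3 N, so the catch is holding. I'll let the lid down, release the bar and go over the thumb pad with the fingers shut.

Emit:
jog_arm:
  xyz:
    - [-0.005,0,-0.03]
    - [-0.005,0,-0.03]
    - [0,0,0]
  twist: [0,0,0]

```text
time: 13.82
position: [557.0, 16.9, 244.3]
eef_rot: [-2.281, -2.158, -0.0]
force: [-7.5, 0.7, 0.4]
finger_gap: 0.096
finger_force: 40.4
```

Emit:
jog_arm:
  xyz:
    - [0,0,0]
    - [0,0,0]
    - [0,0,0]
    - [0,0,0]
    - [0,0,0]
    - [0,0,0.3]
    - [0,0,0.3]
    - [-0.29,0.015,0]
    - [-0.29,0.015,0]
    - [-0.29,0.015,0]
    - [0,0,0]
    - [0,0,0]
    - [0,0,0]
    - [0,0,0]
    - [0,0,0]
    - [0,0,0]
    - [0,0,0]
  twist: [0,0,0,0,0,0,0.2,0.2,0.2,0.2,0.2,0.2,0.2,0.2,0.2,0.2,0]
  gripper: 0

```text
time: 15.95
position: [470.5, 21.2, 302.5]
eef_rot: [0.09, 3.14, 0.0]
force: [-0.1, 0.7, -0.9]
finger_gap: 1.0
finger_force: 0.0
```

Emit:
jog_arm:
  xyz:
    - [0,0,0]
    - [0,0,0]
    - [0,0,0]
    - [0,0,-0.2]
    - [0,0,-0.2]
    - [0,0,-0.2]
    - [0,0,0]
    - [0,0,0]
  twist: [0,0,0,0,0,0,0,0]
  gripper: 1
  newtons: 30

```text
time: 16.95
position: [471.0, 21.4, 243.3]
eef_rot: [0.087, 3.139, 0.0]
force: [0.4, 1.2, 0.8]
finger_gap: -0.0
finger_force: 0.0
```

```bash
python3 - <<'E'
from h import *
s=sensors.read_state(); print(s['position'].round(1),s['q'].round(2),s['force'].round(2),R.from_rotvec(s['eef_rot']).as_matrix().round(3))
p,d=optics.grab_frame('wrist'); cv2.imwrite('pics/w3.png',p[:,:,::-1])
E
```

```text
[471.   21.4 243.3] [-0.31  0.14  0.19  2.02 -0.03  0.98  1.42] [0.39 1.16 0.81] [[-0.998  0.056  0.001]
 [ 0.056  0.998  0.   ]
 [-0.001  0.    -1.   ]]
```

View pics/w3.png

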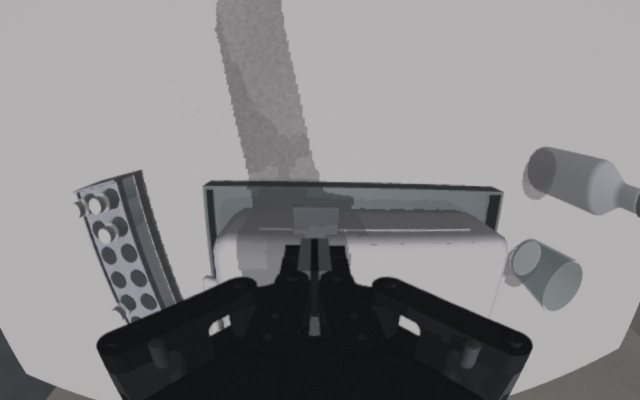

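The pad at (315,220) lines up with the shut fingertips at (315,245). I'll press it down.

Emit:
jog_arm:
  xyz:
    - [0,0,-0.2]
    - [0,0,-0.15]
    - [0,0,-0.07]
    - [0,0,-0.07]
    - [0,0,-0.07]
    - [0,0,0]
  twist: [0,0,0,0,0,0]

```text
time: 17.75
position: [470.5, 21.3, 186.2]
eef_rot: [-0.087, -3.14, 0.0]
force: [-0.5, 0.2, 0.3]
finger_gap: 0.002
finger_force: 0.0
```

Emit:
jog_arm:
  xyz:
    - [0,0,-0.06]
    - [0,0,-0.06]
    - [0,0,0]
  twist: [0,0,0]

```text
time: 18.12
position: [470.6, 21.3, 174.2]
eef_rot: [-0.087, -3.14, 0.0]
force: [-0.2, 0.2, 0.4]
finger_gap: 0.001
finger_force: 0.0
```

Emit:
jog_arm:
  xyz:
    - [0,0,-0.03]
    - [0,0,-0.03]
    - [0,0,0]
  twist: [0,0,0]

```text
time: 18.5
position: [471.0, 21.3, 171.6]
eef_rot: [0.087, 3.14, 0.002]
force: [-8.5, -1.0, 26.7]
finger_gap: -0.001
finger_force: 13.3
```

```bash
python3 - <<'E'
from h import *
s=sensors.read_state(); print(s['position'].round(1),s['force'].round(2),s['moment'].round(3))
p,d=optics.grab_frame('wrist'); cv2.imwrite('pics/w4.png',cv2.resize(p[150:300,200:440,::-1],None,fx=3,fy=3)); P=cloud(d,s)
for uv in [(315,y) for y in range(185,262,6)]: print(uv,P[uv[1],uv[0]].round(0),end=';')
E
```

```text
[471.   21.3 171.6] [-8.49 -1.02 26.71] [-0.132  1.761  0.012]
(315, 185) [469.  22.   1.];(315, 191) [475.  21.   1.];(315, 197) [481.  21.   2.];(315, 203) [480.  21.  24.];(315, 209) [484.  21.  31.];(315, 215) [498.  20.   5.];(315, 221) [505.  20.   4.];(315, 227) [458.  22. 147.];(315, 233) [461.  22. 148.];(315, 239) [460.  22. 157.];(315, 245) [461.  22. 164.];(315, 251) [460.  22. 171.];(315, 257) [461.  21. 175.];
```

View pics/w4.png

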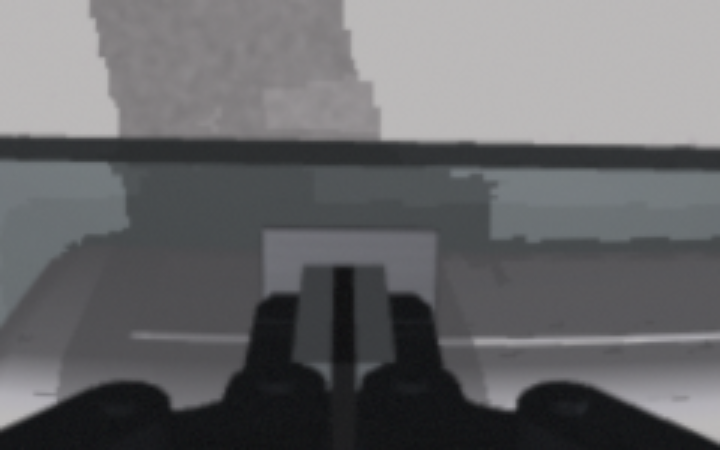

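The pad's front edge is now at about 147 mm, seen around (350,260) of the crop, and 27 N at the predicted depth shows the lever is on its stop. I'll go back to the bar.

Emit:
jog_arm:
  xyz:
    - [0,0,0.1]
    - [0,0,0.4]
    - [0,0,0.4]
    - [0,0,0.4]
    - [0,0,0]
  twist: [0,0,0,0,0]

```text
time: 19.18
position: [472.1, 21.4, 301.3]
eef_rot: [0.087, 3.134, 0.002]
force: [-0.1, 0.5, 0.1]
finger_gap: -0.003
finger_force: 0.0
```

Emit:
jog_arm:
  xyz:
    - [0.29,-0.015,0]
    - [0.29,-0.015,0]
    - [0.29,-0.015,0]
    - [0,0,0]
    - [0,0,0]
    - [0,0,0]
    - [0,0,0]
    - [0,0,0]
    - [0,0,0]
    - [0,0,0]
    - [0,0,0]
    - [0,0,0]
  twist: [-0.2,-0.2,-0.2,-0.2,-0.2,-0.2,-0.2,-0.2,-0.2,-0.2,0,0]
  gripper: 0

```text
time: 20.68
position: [557.1, 16.9, 297.7]
eef_rot: [-2.279, -2.161, 0.002]
force: [0.0, -1.1, -0.3]
finger_gap: 0.997
finger_force: 0.0
```

Emit:
jog_arm:
  xyz:
    - [0,0,-0.28]
    - [0,0,-0.27]
    - [0,0,0]
    - [0,0,0]
  twist: [0,0,0,0]

```text
time: 21.18
position: [558.1, 16.7, 244.4]
eef_rot: [2.281, 2.159, 0.002]
force: [1.0, -0.1, 0.3]
finger_gap: 0.998
finger_force: 0.0
```

Emit:
jog_arm:
  xyz:
    - [0,0,0]
    - [0,0,0]
    - [0,0,0]
    - [0,0,0]
    - [0,0,0]
    - [0,0,0]
    - [0,0,0]
    - [0,0,0]
  twist: [0,0,0,0,0,0,0,0]
  gripper: 1
  newtons: 40

```text
time: 22.18
position: [556.4, 16.9, 243.4]
eef_rot: [-2.281, -2.157, 0.002]
force: [-5.8, 0.7, 4.5]
finger_gap: 0.103
finger_force: 39.0
```

Emit:
jog_arm:
  xyz:
    - [0.008,0,0.025]
    - [0.008,0,0.025]
    - [0.008,0,0.025]
    - [0,0,0]
  twist: [0,0,0,0]

```text
time: 22.68
position: [558.8, 16.7, 250.5]
eef_rot: [-2.281, -2.158, 0.004]
force: [-4.5, -0.2, -0.8]
finger_gap: 0.097
finger_force: 39.0
```

The lid now rises freely, with about 1 N. I'll swing it along the arc to 40° first.

Emit:
jog_arm:
  xyz:
    - [0.032,-0.002,0.07]
    - [0.032,-0.002,0.07]
    - [0.063,-0.004,0.096]
    - [0.063,-0.004,0.096]
    - [0.078,-0.005,0.084]
    - [0.078,-0.005,0.084]
    - [0.092,-0.006,0.069]
    - [0.092,-0.006,0.069]
    - [0,0,0]
    - [0,0,0]
  twist: [0,0,0,0,0,0,0,0,0,0]

```text
time: 23.92
position: [612.2, 12.9, 317.8]
eef_rot: [-2.282, -2.158, 0.0]
force: [-10.2, 0.5, 12.5]
finger_gap: 0.098
finger_force: 39.5
```

```bash
python3 - <<'E'
from h import *
s=sensors.read_state(); print(s['position'].round(1),s['q'].round(2),s['force'].round(2),s['moment'].round(3))
p,d=optics.grab_frame('wrist'); cv2.imwrite('pics/w5.png',p[:,:,::-1])
E
```

```text
[612.2  12.9 317.8] [-0.41  0.33  0.43  1.63 -0.15  1.22 -0.01] [-10.17   0.48  12.49] [-0.036  2.606 -0.147]
```

View pics/w5.png

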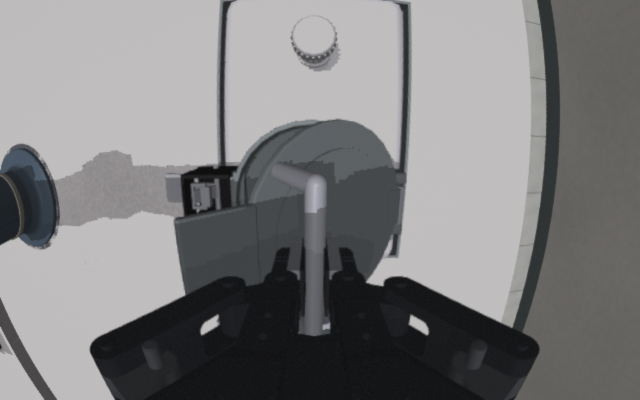

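The lid is up at about 40° and the bar is still in the jaws at (315,250). The force points outward along the radius, so I'll ease outward slightly and continue to about 60°.

Emit:
jog_arm:
  xyz:
    - [-0.015,0,0.02]
    - [0.1,-0.006,0.056]
    - [0.1,-0.006,0.056]
    - [0.11,-0.006,0.038]
    - [0.11,-0.006,0.038]
    - [0,0,0]
    - [0,0,0]
  twist: [0,0,0,0,0,0,0]

```text
time: 24.85
position: [653.6, 10.0, 336.3]
eef_rot: [2.282, 2.157, 0.0]
force: [-4.4, -2.4, 4.7]
finger_gap: 0.099
finger_force: 39.5
```

```bash
cat > ang.py <<'E'
from h import *
s=sensors.read_state(); print(s['position'].round(1),s['q'].round(2),s['force'].round(2),s['moment'].round(3),s['finger_gap'],s['time'])
p,d=optics.grab_frame('wrist'); P=cloud(d,s); cv2.imwrite('pics/w6.png',p[:,:,::-1])
a=np.radians(-3.6); X=P@[np.cos(a),np.sin(a),0]; h=np.array([682.4,9.6,197])
dx=X-h[:2]@[np.cos(a),np.sin(a)]; dz=P[...,2]-197; Y=P@[-np.sin(a),np.cos(a),0]-h[:2]@[-np.sin(a),np.cos(a)]
m=(d>0)&(abs(Y)<66)&(dz>25)&(dz<160)&(dx<-12)&(dx>-120)
r=np.random.default_rng(0); A=np.c_[dx[m],dz[m]]; best=None
for _ in range(400):
    i,j=A[r.integers(len(A),size=2)]; n=np.array([-(j-i)[1],(j-i)[0]]); L=np.hypot(*n)
    if L<20: continue
    k=abs((A-i)@n/L)<2
    if best is None or k.sum()>best.sum(): best=k
vx,vy,x0,y0=cv2.fitLine(A[best].astype(np.float32),cv2.DIST_L2,0,.01,.01).ravel()
print(m.sum(),best.sum(),'lid deg',180-np.degrees(np.arctan2(vy,vx))%180,'pt',x0,y0)
E
python3 ang.py
```

```text
[653.6  10.  336.3] [-0.39  0.39  0.43  1.5  -0.17  1.28  0.01] [-4.41 -2.45  4.66] [-0.676  1.081 -0.168] 0.09899545489612147 24.85
20846 13314 lid deg 59.3506 pt -55.95965 104.14183
```

Emit:
jog_arm:
  xyz:
    - [0.06,-0.004,0.014]
    - [0.06,-0.004,0.012]
    - [0,0,0]
    - [0,0,0]
    - [0,0,0]
  twist: [0,0,0,0,0]

```text
time: 25.52
position: [665.5, 9.2, 338.9]
eef_rot: [2.282, 2.157, 0.001]
force: [-3.2, -3.3, 4.5]
finger_gap: 0.095
finger_force: 39.2
```

```bash
python3 ang.py
```

```text
[665.5   9.2 338.9] [-0.38  0.41  0.43  1.47 -0.17  1.3   0.02] [-3.17 -3.28  4.53] [-0.885  0.776 -0.185] 0.09473655068968409 25.525
17875 11570 lid deg 64.60616 pt -46.11697 108.57823
```

View pics/w6.png

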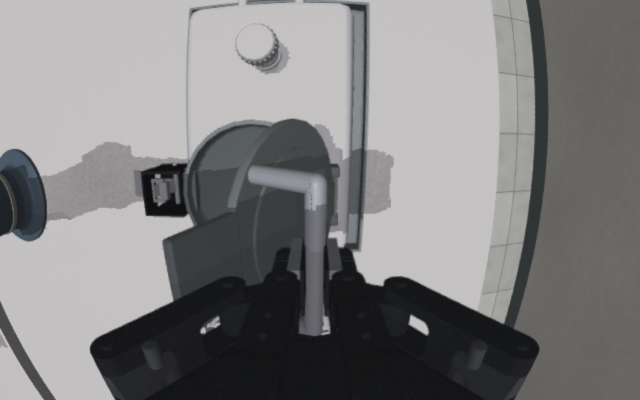

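The lid is open at about 64.6°, with the bar held in the jaws at (315,260), the funnel open at (225,190) and the cap at (257,45). I'm handing it in.

```bash
python3 -c "
from workcell import ctrl; print(ctrl.job_done())"
```

```text
the job is handed in; nothing more can be done
None
```

I unscrewed the vent cap to its stop, found by the tug that the catch was holding, pushed its lever fully down, and handed the job in at about 25.5 s still holding the lid open at about 65°, with no contact with the glassware.

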